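# Clear the tool block, stack the stone cases and put the spatula away

## Task

Pack up this corner of the gem dealer's table: the flat sorting spatula leaning in the sloping rest belongs in the empty slot of the wooden tool block, which is covered by the small closed case standing on it. Stack the closed cases squarely in one column on the biggest case where it stands, the large case from the table first and the small one on top, and slide the spatula blade first down to the bottom of the free slot, handle up. Keep the cases level and set them down gently (there are stones in them), do not shift the biggest case, and leave the scale, the caliper and the tools already in the block alone.

Things in the scene. Friction and masses are not known exactly. Their poses are not given: they have to be found in the camera images.
- block: fixed wooden tool block 150 (x) x 90 (y) x 60 mm high on the table; origin at the centre of its underside, z up. Three slots in its top, all 50 mm deep, long way along the block's y: the free slot at x = -45 mm, and two that hold tools at x = +12 and +48 mm (these tools stand up to 120 mm above the table)
- block_hole0 (a point): centre of the mouth of the free slot, in the block's top face (60 mm above the table); axes as the block's; slot 7 mm (x) by 34 mm (y), 50 mm deep
- rest: fixed dark steel sloping rest, base 110 (x) x 60 (y) mm, origin at the centre of its underside; a tray 45 mm wide with two 3 mm side rails carries the spatula's blade at 35 degrees from upright, its handle rising towards the rest's -x; the tray ends 75 mm up the blade, so the handle is free all round
- spatula: flat spatula 152 mm long: steel blade 4 mm thick (x), 30 mm wide (y), 82 mm long, then a dark wooden handle 14 mm thick (x), 22 mm wide (y), 70 mm long. Origin at the centre of the blade's end edge; z runs from there along the tool to the handle, so z points up the slope at the start; x is normal to the blade, pointing up and away from the tray. 0.1 kg
- spatula_grip (a point): middle of the spatula's handle, 117 mm from the blade's end; axes as the spatula's
- case_base: biggest closed case, black bottom and white lid, 120 (x) x 90 (y) x 45 mm high, loose on the table, 0.6 kg; origin at the centre of its underside, z up
- case_large: middle-sized closed case of the same kind, 90 (x) x 64 (y) x 38 mm high, flat on the table, 0.2 kg; origin at the centre of its underside, z up
- case_small: smallest closed case of the same kind, 76 (x) x 52 (y) x 34 mm high, standing on the block over the free slot, 0.13 kg; origin at the centre of its underside, z up
- gauge: bystander: flat steel gauge plate 40 mm wide, 4 mm thick, standing in the block's middle slot, top 105 mm above the table; origin at its lower edge's centre
- short_spatula: bystander: small spatula with a black handle 11 x 18 mm, standing in the block's last slot, top 120 mm above the table; origin at its lower edge's centre
- scale: bystander: pocket scale 75 (x) x 125 (y) x 21 mm high, on the table; origin at the centre of its underside
- caliper: bystander: digital caliper lying along its y, 230 mm long, 14 mm high, on the table at the robot's left; origin under the middle of its beam
- bracelet_stand: fixed grey cone with bead bracelets, foot 84 mm across, 125 mm high; origin at the centre of its underside
Mind the look-alikes: they are no part of the job. Leave any blue or white look-alike of the spatula alone.

How it is judged:
By the outcome, as a careful person would: the job done as asked, in the order asked, and still so for the second after the job is handed in, with the robot touching nothing.
It also fails if it takes over 69 s, if anything falls off the work surface, if the arm or the gripper's body presses on something with over 40 N, if the wrist force passes 120 N, or if a joint passes its speed limit or range.

## Robot

A 6-joint arm with a two-finger parallel gripper is mounted at the origin on the work surface. World frame = base frame: x ahead of the robot, y to its left, z up, the work surface at z = 0. Lengths are in m, angles in rad, forces in N, time in s.
With the tool pointing down it reaches from about 0.425 to 0.95 m from the base axis. Payload 3.5 kg.
Tool frame: the origin (TCP) lies midway between the tips of the shut fingers; the grasp point (between the pads) lies 19 mm behind it (ctrl.pinch_z is the distance from the TCP to the grasp point, in m); z points along the fingers, y is the line along which they close (so a half turn about z gives the same grasp; the last joint's range is limited). The gripper opens to 85 mm and grips with 20 to 120 N. Pads are 22 mm wide; open, the fingers measure 114 mm over their backs; the gripper's body (76 mm by 85 mm) begins 54 mm behind the grasp point. The pads swing forward as they close: fully open they stand 13 mm farther back than shut.
Start: joints at [-1.335, 0.286, 1.577, -0, 1.279, -0.15], TCP at [0.254, -0.625, 0.231] pointing down, gripper open.
Joint ranges: [-2.77, 2.77], [-0.9, 2.22], [0.21, 2.48], [-1.53, 4.67], [0.24, 2.81], [-2.84, 2.84]. Speed limits (rad/s): [2.79, 2.79, 3.14, 3.14, 3.14, 3.14].

## Interface

Orientations are given as a unit quaternion [x, y, z, w].
In Python, from plant import get_state, viewer, sign_off, ctrl gives the robot as it stands. The module is installed in compiled form; this text tells all that it offers.
- The arm moves only by the shell command python3 -m handwheel 'ROWS' [FORCE]. ROWS is JSON, a list that holds one entry, the list of rows, each a list of 5 numbers: the finger opening in m, from 0 to 0.0854, then the shift along the tool's x, y, z in m, then the turn about the tool's z in degrees. In form: [[[claw, x, y, z, spin], ...]]. A call has 1 to 12 rows; each row shifts and turns the commanded pose from where the row before left it, along the tool's axes as they then stand; what a row does not reach is not made up. A row lasts 1/12 s, in which the tool goes at most 41.7 mm and 7.16 degrees, less where a joint would pass 70% of its speed; a pose out of reach is approached as far as the arm can. A call is refused whole if a number of a shift passes 0.0417 or a number of a turn 7.16, either way. A call with a gripper value outside its range is refused whole. The fingers move at their own pace and stop on an object; FORCE is the grip in N (left out, the last holds). Time passes only in rows, so rows that do not move let the fingers close. It gives the time, the measured TCP pose, the force, the opening and the grip force at its end, in the units of the state.
- get_state(): the state, without advancing time (a new reading comes with each control period).
- viewer.read_camera(name): name is "scene" or "top"; returns the picture (420x560x3 uint8, blue, green, red); there is no depth.
- viewer.camera_params(name): a dict with "fov_y" (degrees; the focal length in pixels is half the picture's height over the tangent of half this angle, whatever the lens; pixels are square), "cx", "cy" (the principal point, pixels), "xyz" and "attitude" of the camera in the world. Camera axes: x right, y up, looking along -z (the intrinsics and any distortion apply to the point x, -y, -z); pixel columns grow to the right and rows downward; lengths in m; the calibration is good to about 2 mm. A picture is of the moment at which its call begins. camera_params takes no time and is no camera call.
- sign_off(): hands the job in; it is judged then, once.
Trained networks look in the newest picture that a camera, given by its name, has taken for a name from the list of things; names that differ only in an ending like _2 or _b are one class to them, and where a whole thing is asked for, a point or a joint stands for the part that bears it (a point fixed in the world has none). Each returns a list of dicts, best first, with "confidence" (0 to 1); they miss things now and then, are a little off and sometimes report something else, mostly with a low value. They report only what shows in the picture. A call takes as long as a camera call. They do not tell look-alikes from the thing itself.
- viewer.look_for(camera, name): "extent" ([left, top, width, height] as shares, 0 to 1, of the picture: columns of its width, rows of its height, round what is visible of it).
- viewer.outline_of(camera, name): "mask" (420x560 bool, what is visible of it) and "extent" ([left, top, width, height] as shares, 0 to 1, of the picture: columns of its width, rows of its height, round what is visible of it).
- viewer.pinpoint(camera, name): "xy" ([column, row] as shares, 0 to 1, of the picture: columns of its width, rows of its height: a listed point, or the origin of a listed thing).
The state is a dict: "time": time; "qpos": joint angles; "dq": joint speeds; "joint_efforts": joint torques, N m; "eef_pos": TCP position; "tcp_rot": TCP orientation; "contact_force": force on the tool from outside, world axes, zero at the start; "wrist_torque": the same for the moment, N m; "opening": opening from 0.0 (shut) to 1.0 (fully open); "finger_force": force on a finger pad.
Only numpy, scipy, OpenCV 4.12 (cv2) and the standard library are available. Lean on these libraries where they do the work, as an engineer would, in place of code of your own. Each camera call takes 0.05 s, during which the arm holds its last target. There are 200 camera calls.

## Working session

There is one attempt and no reset: what is moved stays moved. The work goes in short steps, Python scripts to look and compute and a shell command to move; the robot and the scene stay as the last step left them, time stands still between calls to the robot, and variables do not carry over. Pictures are saved under pics/ and viewed, at most 10 in all, crops included, and the job is handed in when it is done.

```bash
mkdir -p pics; cat > h.py <<'E'
import numpy as np, cv2
from plant import get_state, viewer, sign_off, ctrl
from scipy.spatial.transform import Rotation as R
def cam(n):
    p=viewer.camera_params(n); f=210/np.tan(np.radians(p['fov_y'])/2)
    return p,f,R.from_quat(p['attitude']).as_matrix(),np.array(p['xyz'])
def ray(n,u,v):
    p,f,A,t=cam(n); d=A@np.array([(u-p['cx'])/f,-(v-p['cy'])/f,-1]); return t,d
def at_z(n,u,v,z):
    t,d=ray(n,u,v); return t+d*(z-t[2])/d[2]
def proj(n,X):
    p,f,A,t=cam(n); c=(np.atleast_2d(X)-t)@A
    return np.c_[p['cx']+f*c[:,0]/-c[:,2], p['cy']-f*c[:,1]/-c[:,2]]
E
python3 - <<'E'
from h import *
for n in('scene','top'):
    print(viewer.camera_params(n)); cv2.imwrite(f'pics/{n}0.png',viewer.read_camera(n))
    for o in ['block','block_hole0','rest','spatula','spatula_grip','case_base','case_large','case_small','scale','gauge']:
        for f in (viewer.look_for,viewer.pinpoint):
            for d in f(n,o)[:3]:
                e=d.get('extent') or d.get('xy'); e=np.array(e)*([560,420]*(len(e)//2)); print(n,o,np.round(e,1),round(d['confidence'],2))
print(get_state())
E
```

```text
{'fov_y': 45.1660784319503, 'cx': 280.28807360676444, 'cy': 210.35395499875509, 'xyz': array([1.43600765, 0.28983847, 0.87003996]), 'attitude': array([0.25741169, 0.33888572, 0.71343181, 0.55669627])}
scene block [234.3 199.6  55.3  58.3] 0.65
scene block [365.5 208.9  24.2  44.6] 0.23
scene block [264.9 233.4] 0.88
scene block_hole0 [238.4 200.8  52.7  59.1] 0.97
scene block_hole0 [270.7 207. ] 0.57
scene block_hole0 [266.1 207.5] 0.55
scene rest [364.4 210.6  25.6  43.2] 0.65
scene rest [377.3 237.3] 0.7
scene rest [325.2 287.4] 0.27
scene spatula [297.4 184.2  47.   29.2] 0.91
scene spatula [374.4 177.6   9.1  63.3] 0.73
scene spatula [253.1 206.6  19.8  15.6] 0.51
scene spatula [417.7 202.3] 0.87
scene spatula [377.4 241.1] 0.83
scene spatula [301.9 187.6] 0.65
scene spatula_grip [296.6 183.1  48.7  26.3] 0.96
scene spatula_grip [361.6 188.   60.   18.3] 0.61
scene spatula_grip [373.2 177.3  11.2  61.7] 0.6
scene spatula_grip [334.4 201. ] 0.82
scene spatula_grip [382.9 192.3] 0.78
scene spatula_grip [374.  191.7] 0.7
scene case_base [134.2 177.4  39.3  43.5] 0.81
scene case_base
[... 1797 characters left out ...]
y([-1.33500168e+00,  2.86292796e-01,  1.57669774e+00,  3.54702412e-06,
        1.27861238e+00, -1.49975130e-01]), 'dq': array([-1.32265648e-03, -4.71943461e-04,  8.37970884e-04, -1.31205869e-03,
        8.77204284e-05,  5.16743395e-04]), 'joint_efforts': array([ 3.81074169e-04, -4.05947542e+01, -2.92930359e+01, -9.55014116e-05,
        5.70460816e-04,  1.74463516e-06]), 'eef_pos': array([ 0.25402392, -0.62536023,  0.2313309 ]), 'tcp_rot': array([ 9.81455411e-01,  1.91690576e-01,  1.47648473e-06, -5.20361099e-06]), 'contact_force': array([-0.04885249, -0.67042783, -0.53927827]), 'wrist_torque': array([-0.03358629,  0.04466078,  0.00404933]), 'finger_force': 0.0, 'opening': 0.9992970542129473}
```

View pictures.

```bash
python3 - <<'E'
import cv2
a=cv2.imread('pics/scene0.png')[150:330,110:440]; b=cv2.imread('pics/top0.png')[100:330,110:470]
cv2.imwrite('pics/s1.png',cv2.resize(a,None,fx=2.4,fy=2.4,interpolation=cv2.INTER_CUBIC)); cv2.imwrite('pics/t1.png',cv2.resize(b,None,fx=2.2,fy=2.2,interpolation=cv2.INTER_CUBIC))
E
```

```text
(no output)
```

View pics/s1.png

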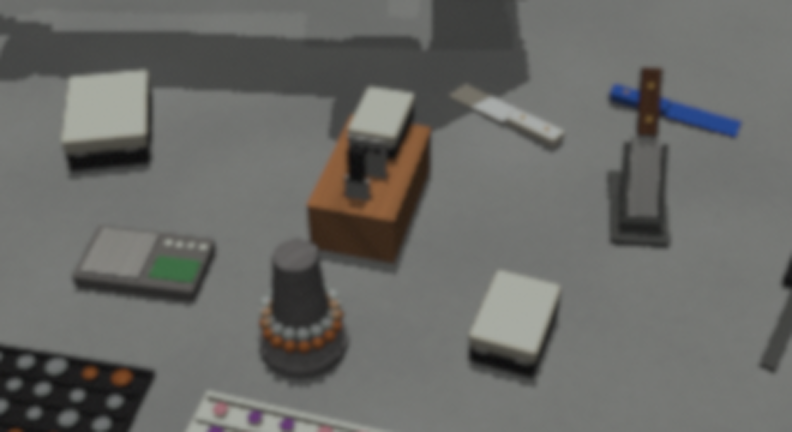

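View pics/t1.png

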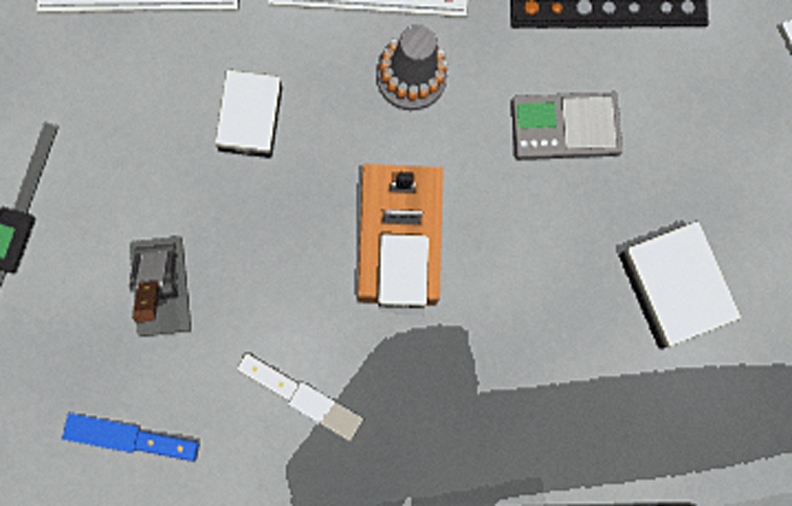

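The spatula is the brown-handled one in the rest (top picture ≈(176,236), scene ≈(381,192)). The things that could be mistaken for it are the blue one (top (165,298), scene (391,196)), the white one (top (247,279), scene (322,198)) and the short black tool in the block (top (294,182)). I choose the brown one in the rest. The lids are at top ≈(224,151), (293,222) and (419,229). Next I measure everything.

```bash
cat > m.py <<'E'
from h import *
def rect(mask,z,n='top'):
    c=max(cv2.findContours(mask.astype(np.uint8),0,2)[0],key=cv2.contourArea)[:,0,:]
    w=np.array([at_z(n,u,v,z)[:2] for u,v in c])*1000
    (cx,cy),(a,b),th=cv2.minAreaRect(w.astype(np.float32))
    if a<b: a,b,th=b,a,th+90
    return np.round([cx,cy,a,b,(th+90)%180-90],1)
def lid(img,box,z):
    x0,y0,x1,y1=box; m=np.zeros(img.shape[:2],bool); s=img[y0:y1,x0:x1].astype(int)
    m[y0:y1,x0:x1]=(s.min(2)>185)&(s.max(2)-s.min(2)<30); return rect(m,z)
E
python3 - <<'E'
from m import *
t=cv2.imread('pics/top0.png')
print('large',lid(t,(200,125,245,175),.038)); print('small',lid(t,(275,200,312,245),.094)); print('base',lid(t,(385,195,450,262),.045))
h=cv2.cvtColor(t,cv2.COLOR_BGR2HSV)
m=np.zeros(t.shape[:2],bool); m[170:245,268:318]=(h[...,1]>100)[170:245,268:318]; m[206:240,283:305]=1
print('block',rect(m,.06))
m=np.zeros(t.shape[:2],bool); m[200:260,160:205]=(t.max(2)<125)[200:260,160:205]
print('rest',rect(m,.003))
b=cv2.inRange(h,(0,90,20),(20,255,140)); b[:,:160]=0;b[:,200:]=0;b[:210]=0;b[262:]=0
q=np.argwhere(b); print('handle top px',q[:,::-1].min(0),q[:,::-1].max(0),q[:,::-1].mean(0))
s=cv2.imread('pics/scene0.png');h=cv2.cvtColor(s,cv2.COLOR_BGR2HSV)
b2=cv2.inRange(h,(0,70,15),(20,255,140)); b2[:,:370]=0;b2[:,390:]=0;b2[:172]=0;b2[215:]=0
q2=np.argwhere(b2); print('scene',q2[:,::-1].min(0),q2[:,::-1].max(0),q2[:,::-1].mean(0))
# triangulate handle centroid
a,d=ray('top',*q[:,::-1].mean(0)); c,e=ray('scene',*q2[:,::-1].mean(0))
k=np.linalg.lstsq(np.c_[d,-e],c-a,rcond=None)[0]; print((a+d*k[0]+c+e*k[1])/2, a+d*k[0]-c-e*k[1])
cv2.imwrite('pics/c2.png',np.hstack([cv2.resize(t[200:265,155:205],(400,520),interpolation=3),cv2.resize(s[168:258,345:415],(400,520),interpolation=3)]))
E
```

```text
large [669.7 184.3  88.   61.8  -6.3]
small [480.7   4.2  72.2  50.    1.2]
base [ 480.8 -314.2  119.7   88.    22.6]
block [523.7   7.7 159.6  90.4   0.7]
rest [467.5 280.6 111.8  64.6   8.5]
handle top px [171 228] [181 245] [175.89240506 236.74050633]
scene [376 179] [384 205] [380.11979167 192.02604167]
[0.43487111 0.27560669 0.1192519 ] [ 0.00023207 -0.00182589 -0.00027715]
```

View pics/c2.png

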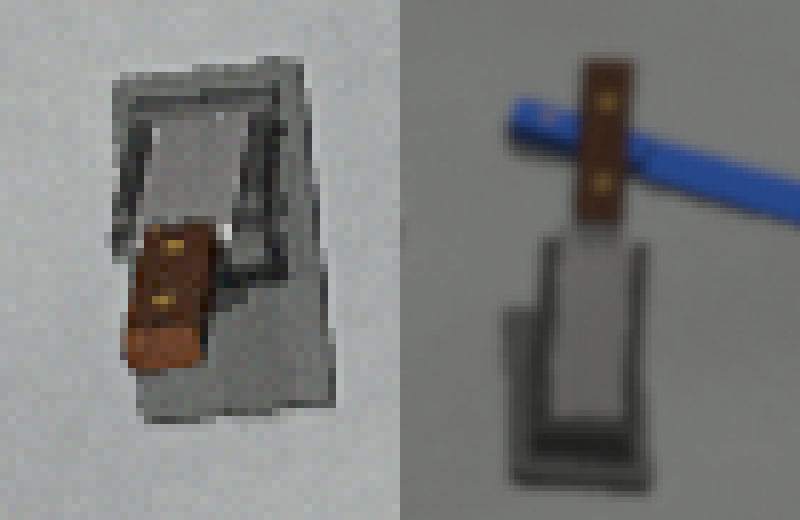

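The left crop shows the brown-handled spatula in the dark rest, blade held by the rails (handle at top (176,237)). The blue one is separate and behind it, so the choice stands. First move: large case.

```bash
cat > go.py <<'E'
import sys; from h import *
def go(x,y,z,yaw):
    s=get_state(); M=R.from_quat(s['tcp_rot']).as_matrix(); y0=np.degrees(np.arctan2(M[1,0],M[0,0]))
    spin=(y0-yaw+180)%360-180; a=np.radians(yaw)
    Rt=np.array([[np.cos(a),np.sin(a),0],[np.sin(a),-np.cos(a),0],[0,0,-1]])
    d=Rt.T@(np.array([x,y,z])-np.array(s['eef_pos'])*1000)
    print('t',round(s['time'],2),'pos',np.round(np.array(s['eef_pos'])*1000,1),'yaw',round(y0,2),'spin',round(spin,2),'shift',np.round(d,1),'max/30',round(np.abs(d).max()/30,1),'F',np.round(s['contact_force'],1),'open',round(s['opening']*85.4,1),s['finger_force'])
if __name__=='__main__': go(*map(float,sys.argv[1:5]))
E
python3 -m handwheel '[[[0.0854,0,0,0,7.1],[0.0854,0,0,0,7.1],[0.0854,0,0,0,7.1],[0.0854,0,0,0,7.1]]]' 30
python3 go.py 669.7 184.3 100 -6.3
```

```text
time: 2.43
eef_pos: [0.254, -0.6254, 0.2313]
tcp_rot: [0.998, -0.058, -0.0, -0.0]
contact_force: [-0.5, 0.4, -0.3]
opening: 1.001
finger_force: 0.0
t 2.43 pos [ 254.  -625.4  231.3] yaw -6.65 spin -0.35 shift [ 324.3 -850.4  131.3] max/30 28.3 F [-0.5  0.4 -0.3] open 85.5 0.0
```

```bash

python3 -m handwheel '[[[0.0854,0.0135,-0.035,0,0],[0.0854,0.0135,-0.035,0,0],[0.0854,0.0135,-0.035,0,0],[0.0854,0.0135,-0.035,0,0],[0.0854,0.0135,-0.035,0,0],[0.0854,0.0135,-0.035,0,0],[0.0854,0.0135,-0.035,0,0],[0.0854,0.0135,-0.035,0,0],[0.0854,0.0135,-0.035,0,0],[0.0854,0.0135,-0.035,0,0],[0.0854,0.0135,-0.035,0,0],[0.0854,0.0135,-0.035,0,0]]]' >/dev/null
python3 -m handwheel '[[[0.0854,0.0135,-0.035,0,0],[0.0854,0.0135,-0.035,0,0],[0.0854,0.0135,-0.035,0,0],[0.0854,0.0135,-0.035,0,0],[0.0854,0.0135,-0.035,0,0],[0.0854,0.0135,-0.035,0,0],[0.0854,0.0135,-0.035,0,0],[0.0854,0.0135,-0.035,0,0],[0.0854,0.0135,-0.035,0,0],[0.0854,0.0135,-0.035,0,0],[0.0854,0.0135,-0.035,0,0],[0.0854,0,0,0,0]]]' >/dev/null
python3 go.py 669.7 184.3 70 -6.3
```

```text
t 4.43 pos [652.4 146.3 230.9] yaw -6.01 spin 0.29 shift [ 13.  -39.7 160.9] max/30 5.4 F [-0.8 -0.6 -0.4] open 85.3 0.0
```

```bash

python3 -m handwheel '[[[0.0854,0.0065,-0.02,0.02,0.3],[0.0854,0.0065,-0.0197,0.03,0],[0.0854,0,0,0.035,0],[0.0854,0,0,0.035,0],[0.0854,0,0,0.035,0],[0.0854,0,0,0.035,0],[0.0854,0,0,0.015,0],[0.0854,0,0,0,0]]]'
python3 go.py 669.7 184.3 2 -6.3
```

```text
time: 5.1
eef_pos: [0.6644, 0.1779, 0.0208]
tcp_rot: [0.998, -0.058, -0.005, 0.001]
contact_force: [0.1, 0.2, -0.2]
opening: 1.0
finger_force: 0.0
t 5.1 pos [664.4 177.9  20.8] yaw -6.61 spin -0.31 shift [ 4.6 -7.  18.8] max/30 0.6 F [ 0.1  0.2 -0.2] open 85.4 0.0
```

```bash

python3 -m handwheel '[[[0.0854,0.0046,-0.007,0,0],[0.0854,0,0,0.01,0],[0.0854,0,0,0.008,0],[0.0854,0,0,0,0]]]'
python3 go.py 669.7 184.3 2 -6.3
```

```text
time: 5.43
eef_pos: [0.6739, 0.1853, 0.0084]
tcp_rot: [0.998, -0.057, 0.0, 0.0]
contact_force: [-0.5, -0.5, -0.0]
opening: 0.996
finger_force: 0.0
t 5.43 pos [673.9 185.3   8.4] yaw -6.58 spin -0.28 shift [-4.   1.5  6.4] max/30 0.2 F [-0.5 -0.5 -0. ] open 85.1 0.0
```

```bash

python3 -m handwheel '[[[0.0854,-0.004,0.0015,0.005,-0.3],[0.0854,0,0,0,0],[0.07,0,0,0,0],[0.055,0,0,0,0],[0.055,0,0,0,0],[0.055,0,0,0,0],[0.055,0,0,0,0],[0.055,0,0,0,0]]]' 30
python3 go.py 669.7 184.3 2 -6.3; python3 -c "
from m import *
print(lid(viewer.read_camera('top'),(200,125,245,175),.038))"
```

```text
time: 6.1
eef_pos: [0.6701, 0.1844, 0.0042]
tcp_rot: [0.998, -0.055, 0.001, -0.0]
contact_force: [-1.5, 1.9, 4.4]
opening: 0.744
finger_force: 37.1
t 6.1 pos [670.1 184.4   4.2] yaw -6.3 spin -0.0 shift [-0.4  0.2  2.2] max/30 0.1 F [-1.5  1.9  4.4] open 63.6 37.12769150733948
[619.4 127.8   2.6   0.    2. ]
```

```bash

python3 -m handwheel '[[[0.055,0,0,-0.005,0],[0.055,0,0,-0.015,0],[0.055,0,0,-0.025,0],[0.055,0,0,-0.03,0],[0.055,0,0,-0.03,-3],[0.055,0,0,-0.03,-5],[0.055,0,0,-0.025,-5],[0.055,0,0,-0.015,-5],[0.055,0,0,-0.005,-5],[0.055,0,0,0,-4],[0.055,0,0,0,-1.9],[0.055,0,0,0,0]]]' >/dev/null
python3 go.py 480.8 -314.2 180 22.6
```

```text
t 7.15 pos [668.9 183.7 183.4] yaw 22.63 spin 0.03 shift [-365.   387.4    3.4] max/30 12.9 F [-0.6  1.2 -2.8] open 63.3 36.39537692070007
```

```bash

python3 -m handwheel '[[[0.055,-0.006,0.0064,0,0],[0.055,-0.014,0.015,0,0],[0.055,-0.022,0.0234,0,0],[0.055,-0.022,0.0234,0,0],[0.055,-0.022,0.0234,0,0],[0.055,-0.022,0.0234,0,0],[0.055,-0.022,0.0234,0,0],[0.055,-0.022,0.0234,0,0],[0.055,-0.022,0.0234,0,0],[0.055,-0.022,0.0234,0,0],[0.055,-0.022,0.0234,0,0],[0.055,-0.022,0.0234,0,0]]]' >/dev/null
python3 -m handwheel '[[[0.055,-0.022,0.0234,0,0],[0.055,-0.022,0.0234,0,0],[0.055,-0.022,0.0234,0,0],[0.055,-0.022,0.0234,0,0],[0.055,-0.018,0.0187,0,0],[0.055,-0.012,0.0127,0,0],[0.055,-0.007,0.007,0,0],[0.055,0,0,0,0],[0.055,0,0,0,0],[0.055,0,0,0,0]]]' >/dev/null
python3 go.py 480.8 -314.2 65 22.6
```

```text
t 8.98 pos [ 481.5 -312.8  183.1] yaw 22.63 spin 0.03 shift [ -1.2   1.  118.1] max/30 3.9 F [ 0.2 -0.2 -2.4] open 63.2 36.34360671043396
```

```bash

python3 -m handwheel '[[[0.055,-0.0012,0.001,0.01,0],[0.055,0,0,0.025,0],[0.055,0,0,0.03,0],[0.055,0,0,0.025,0],[0.055,0,0,0.015,0],[0.055,0,0,0.01,0],[0.055,0,0,0.003,0],[0.055,0,0,0,0],[0.055,0,0,0,0]]]' >/dev/null
python3 go.py 480.8 -314.2 49.2 22.6;python3 - <<'E'
from h import *
for n in('top','scene'):
    I=viewer.read_camera(n); c=proj(n,[.481,-.314,.08])[0].astype(int)
    cv2.imwrite(f'pics/p_{n}.png',I)
    print(c)
a=[cv2.imread(f'pics/p_{n}.png') for n in('top','scene')]
o=[]
for n,i in zip(('top','scene'),a):
    c=proj(n,[.481,-.314,.08])[0].astype(int); o.append(cv2.resize(i[c[1]-45:c[1]+45,max(0,c[0]-45):c[0]+45],(400,400),interpolation=3))
cv2.imwrite('pics/p3.png',np.hstack(o))
E
```

```text
t 9.73 pos [ 481.6 -315.5   66.3] yaw 22.64 spin 0.04 shift [-0.2 -1.5 17.1] max/30 0.6 F [-0.3 -0.2 -2.3] open 64.0 36.26013994216919
[425 226]
[151 182]
```

View pics/p3.png

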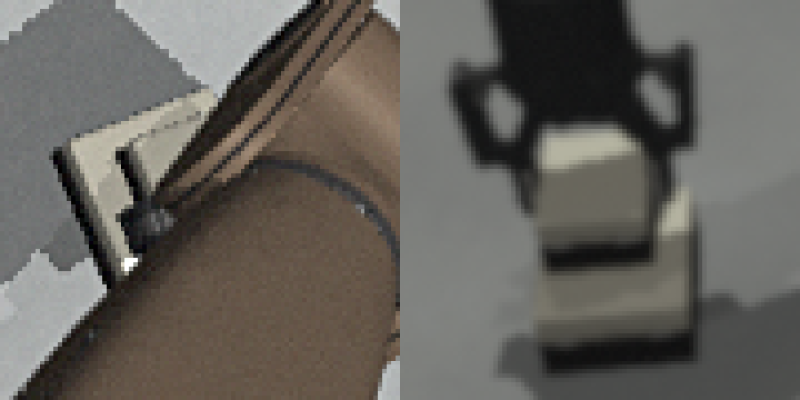

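The case is held level above the base case, well aligned (scene ≈(151,182)). Next I lower it gently.

```bash

python3 -m handwheel '[[[0.055,0,-0.0015,0.005,0],[0.055,0,0,0.005,0],[0.055,0,0,0.003,0],[0.055,0,0,0.001,0],[0.055,0,0,0.001,0],[0.055,0,0,0,0],[0.055,0,0,0,0]]]' 
python3 go.py 480.8 -314.2 49.2 22.6
```

```text
time: 10.42
eef_pos: [0.4802, -0.3139, 0.0503]
tcp_rot: [0.981, 0.196, 0.0, -0.0]
contact_force: [-0.6, 0.2, -3.2]
opening: 0.742
finger_force: 36.4
t 10.42 pos [ 480.2 -313.9   50.3] yaw 22.61 spin 0.01 shift [0.4 0.5 1.1] max/30 0.0 F [-0.6  0.2 -3.2] open 63.4 36.35115623474121
```

```bash

python3 -m handwheel '[[[0.055,0,0,0.001,0],[0.055,0,0,0,0]]]'; python3 go.py 480.8 -314.2 49.2 22.6
```

```text
time: 10.58
eef_pos: [0.4802, -0.3139, 0.0494]
tcp_rot: [0.981, 0.196, 0.0, 0.0]
contact_force: [-0.6, 0.9, -2.5]
opening: 0.738
finger_force: 36.4
t 10.58 pos [ 480.2 -313.9   49.4] yaw 22.6 spin 0.0 shift [0.4 0.5 0.2] max/30 0.0 F [-0.6  0.9 -2.5] open 63.0 36.351739168167114
```

```bash

python3 -m handwheel '[[[0.055,0,0,0.0005,0],[0.055,0,0,0.0005,0],[0.055,0,0,0,0]]]'; 
python3 -m handwheel '[[[0.055,0,0,0.0005,0],[0.055,0,0,0.0005,0],[0.055,0,0,0,0]]]'
```

```text
time: 10.83
eef_pos: [0.4802, -0.3139, 0.0492]
tcp_rot: [0.981, 0.196, -0.0, -0.0]
contact_force: [-3.1, 2.1, 3.6]
opening: 0.742
finger_force: 37.1
time: 11.08
eef_pos: [0.4802, -0.3139, 0.0491]
tcp_rot: [0.981, 0.196, -0.0, -0.0]
contact_force: [-5.9, 3.3, 8.8]
opening: 0.74
finger_force: 37.8
```

```bash

python3 -m handwheel '[[[0.055,0,0,-0.0008,0],[0.066,0,0,0,0],[0.07,0,0,0,0],[0.08,0,0,0,0],[0.0854,0,0,0,0],[0.0854,0,0,0,0],[0.0854,0,0,-0.01,0],[0.0854,0,0,-0.025,0],[0.0854,0,0,-0.03,0],[0.0854,0,0,-0.035,0],[0.0854,0,0,-0.03,0],[0.0854,0,0,0,0]]]'; python3 go.py 480.7 4.2 180 1.2
```

```text
time: 12.08
eef_pos: [0.4835, -0.3168, 0.1872]
tcp_rot: [0.981, 0.196, 0.004, 0.006]
contact_force: [0.8, -1.4, -0.3]
opening: 0.999
finger_force: 0.0
t 12.08 pos [ 483.5 -316.8  187.2] yaw 22.62 spin 21.42 shift [   3.9 -321.     7.2] max/30 10.7 F [ 0.8 -1.4 -0.3] open 85.3 0.0
```

```bash

python3 -m handwheel '[[[0.0854,0,0,0,7.1],[0.0854,0,0,0,7.1],[0.0854,0,0,0,7.1],[0.0854,0,-0.02,0,0],[0.0854,0,-0.035,0,0],[0.0854,0,-0.038,0,0],[0.0854,0,-0.038,0,0],[0.0854,0,-0.038,0,0],[0.0854,0,-0.038,0,0],[0.0854,0,-0.038,0,0],[0.0854,0,-0.035,0,0],[0.0854,0,-0.02,0,0]]]'>/dev/null
python3 -m handwheel '[[[0.0854,0,-0.01,0,0],[0.0854,0,0,0.02,0],[0.0854,0,0,0.03,0],[0.0854,0,0,0.02,0],[0.0854,0,0,0,0],[0.0854,0,0,0,0]]]'
python3 go.py 480.7 4.2 64 1.2
python3 - <<'E'
from m import *
t=viewer.read_camera('top'); cv2.imwrite('pics/t4.png',t)
s=viewer.read_camera('scene'); cv2.imwrite('pics/s4.png',s)
a=[cv2.resize(t[165:255,260:330],(400,514),interpolation=3),cv2.resize(s[170:260,225:295],(400,514),interpolation=3)]
cv2.imwrite('pics/p4.png',np.hstack(a))
E
```

```text
time: 13.58
eef_pos: [0.4725, -0.0043, 0.1074]
tcp_rot: [1.0, 0.011, -0.001, -0.0]
contact_force: [0.2, 0.3, 0.3]
opening: 0.997
finger_force: 0.0
t 13.58 pos [472.5  -4.3 107.4] yaw 1.27 spin 0.07 shift [ 8.4 -8.3 43.4] max/30 1.4 F [0.2 0.3 0.3] open 85.2 0.0
```

View pics/p4.png

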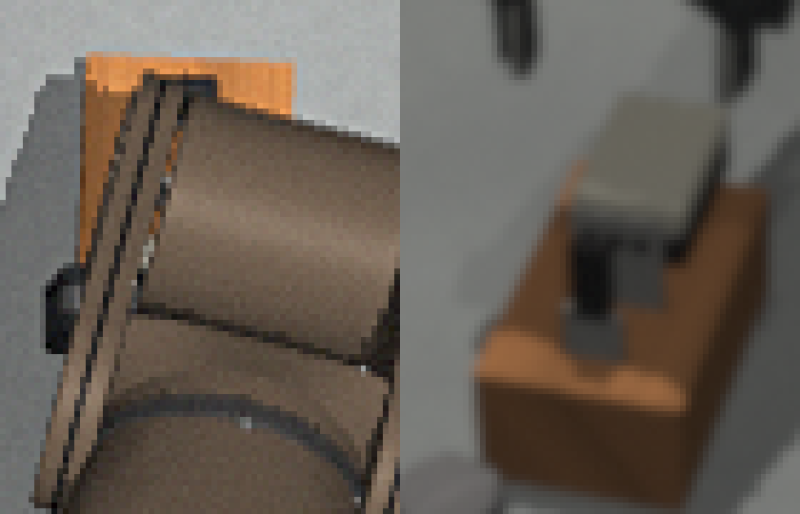

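```bash

python3 -m handwheel '[[[0.0854,0.0084,-0.0083,0,0.1],[0.0854,0,0,0,0],[0.0854,0,0,0.02,0],[0.0854,0,0,0.016,0],[0.0854,0,0,0.007,0],[0.0854,0,0,0,0],[0.0854,0,0,0,0]]]'
python3 go.py 480.7 4.2 61 1.2
```

```text
time: 14.27
eef_pos: [0.4817, 0.0046, 0.0656]
tcp_rot: [1.0, 0.011, 0.0, 0.0]
contact_force: [0.0, -0.6, 0.8]
opening: 1.003
finger_force: 0.0
t 14.27 pos [481.7   4.6  65.6] yaw 1.22 spin 0.02 shift [-1.   0.4  4.6] max/30 0.2 F [ 0.  -0.6  0.8] open 85.6 0.0
```

```bash

python3 -m handwheel '[[[0.0854,-0.001,0,0.0045,0],[0.0854,0,0,0,0],[0.06,0,0,0,0],[0.044,0,0,0,0],[0.044,0,0,0,0],[0.044,0,0,0,0],[0.044,0,0,0,0],[0.044,0,0,0,0],[0.044,0,0,0,0]]]' 30
python3 go.py 480.7 4.2 61 1.2
```

```text
time: 15.02
eef_pos: [0.4808, 0.0045, 0.0612]
tcp_rot: [1.0, 0.01, 0.001, 0.0]
contact_force: [-0.4, 1.2, 4.4]
opening: 0.598
finger_force: 33.9
t 15.02 pos [480.8   4.5  61.2] yaw 1.2 spin -0.0 shift [-0.1  0.3  0.2] max/30 0.0 F [-0.4  1.2  4.4] open 51.1 33.92936825752258
```

```bash

python3 -m handwheel '[[[0.044,0,0,-0.005,0],[0.044,0,0,-0.015,0],[0.044,0,0,-0.025,0],[0.044,0,0,-0.03,0],[0.044,0,0,-0.03,-3],[0.044,0,0,-0.015,-5],[0.044,0,0,-0.005,-5],[0.044,0,0,0,-5],[0.044,0,0,0,-3.4],[0.044,0,0,0,0]]]' >/dev/null
python3 go.py 480.3 -314 180 22.6
python3 - <<'E'
from m import *
t=viewer.read_camera('top'); cv2.imwrite('pics/t5.png',t)
print('large lid',lid(t,(385,190,455,262),.083))
E
```

```text
t 15.85 pos [479.7   4.6 185.1] yaw 22.67 spin 0.07 shift [-121.9  294.4    5.1] max/30 9.8 F [-0.5 -0.9 -1. ] open 51.4 33.39335918426514
large lid [ 475.4 -303.2  116.2   87.1   22.6]
```

```bash

python3 -m handwheel '[[[0.044,-0.0037,0.0088,0,0],[0.044,-0.0085,0.0206,0,0],[0.044,-0.0122,0.0294,0,0],[0.044,-0.0122,0.0294,0,0],[0.044,-0.0122,0.0294,0,0],[0.044,-0.0122,0.0294,0,0],[0.044,-0.0122,0.0294,0,0],[0.044,-0.0122,0.0294,0,0],[0.044,-0.0122,0.0294,0,0],[0.044,-0.0122,0.0294,0,0],[0.044,-0.008,0.0196,0,0],[0.044,-0.0041,0.0102,0,0]]]' >/dev/null
python3 -m handwheel '[[[0.044,0,0,0.01,0],[0.044,0,0,0.025,0],[0.044,0,0,0.025,0],[0.044,0,0,0.015,0],[0.044,0,0,0.003,0],[0.044,0,0,0,0],[0.044,0,0,0,0]]]' >/dev/null
python3 go.py 480.3 -314 84.2 22.6
python3 - <<'E'
from m import *
t=viewer.read_camera('top'); s=viewer.read_camera('scene'); t5=cv2.imread('pics/t5.png')
a=[cv2.resize(i,(380,500),interpolation=3) for i in(t5[190:270,385:446],s[135:225,120:188])]
cv2.imwrite('pics/p5.png',np.hstack(a))
E
```

```text
t 17.48 pos [ 481.3 -313.5  108. ] yaw 22.65 spin 0.05 shift [-1.1  0.1 23.8] max/30 0.8 F [-0.2  0.  -0.4] open 51.5 33.329742550849915
```

View pics/p5.png

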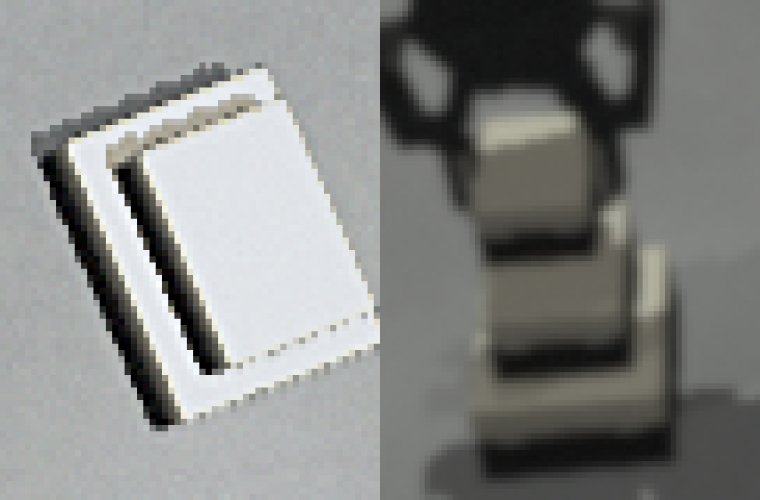

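Large case sits squarely on the base (lid corners in the left crop (145,153), (288,103), (372,305), (230,370)). The small one hangs level above it.

```bash
python3 - <<'E'
from m import *
P=np.array([[145,153],[288,103],[372,305],[230,370]])/[380/61,500/80]+[384.5,189.5]
w=np.array([at_z('top',u,v,.083)[:2] for u,v in P])*1000; print(w.round(1),w.mean(0))
E
python3 -m handwheel '[[[0.044,-0.001,0,0.006,0],[0.044,0,0,0.007,0],[0.044,0,0,0.006,0],[0.044,0,0,0.002,0],[0.044,0,0,0,0],[0.044,0,0,0,0]]]'
python3 go.py 480.3 -314 84.2 22.6
```

```text
[[ 509.5 -271.9]
 [ 530.8 -328.4]
 [ 452.8 -358.7]
 [ 426.3 -302.9]] [ 479.83767117 -315.44088671]
time: 18.08
eef_pos: [0.4798, -0.3143, 0.0862]
tcp_rot: [0.981, 0.196, -0.0, -0.0]
contact_force: [0.6, 0.7, -1.2]
opening: 0.606
finger_force: 33.3
t 18.08 pos [ 479.8 -314.3   86.2] yaw 22.6 spin -0.0 shift [ 0.6 -0.1  2. ] max/30 0.1 F [ 0.6  0.7 -1.2] open 51.8 33.33053469657898
```

```bash

python3 -m handwheel '[[[0.044,0,0,0.001,0],[0.044,0,0,0.0007,0],[0.044,0,0,0,0]]]'
python3 -m handwheel '[[[0.044,0,0,0.0005,0],[0.044,0,0,0.0005,0],[0.044,0,0,0,0]]]'
```

```text
time: 18.33
eef_pos: [0.4801, -0.3145, 0.085]
tcp_rot: [0.981, 0.196, 0.0, 0.0]
contact_force: [0.4, 0.3, -1.5]
opening: 0.602
finger_force: 33.3
time: 18.58
eef_pos: [0.4801, -0.3146, 0.0842]
tcp_rot: [0.981, 0.196, 0.0, 0.0]
contact_force: [-0.2, 0.2, -0.4]
opening: 0.604
finger_force: 33.4
```

```bash

python3 -m handwheel '[[[0.044,0,0,0.0005,0],[0.044,0,0,0.0004,0],[0.044,0,0,0,0]]]'
```

```text
time: 18.83
eef_pos: [0.4802, -0.3146, 0.0842]
tcp_rot: [0.981, 0.196, -0.0, -0.0]
contact_force: [-2.5, 1.5, 4.2]
opening: 0.607
finger_force: 34.1
```

```bash

python3 -m handwheel '[[[0.044,0,0,-0.0004,0],[0.054,0,0,0,0],[0.058,0,0,0,0],[0.068,0,0,0,0],[0.08,0,0,0,0],[0.0854,0,0,0,0],[0.0854,0,0,-0.01,0],[0.0854,0,0,-0.025,0],[0.0854,0,0,-0.035,0],[0.0854,0,0,-0.035,0],[0.0854,0,0,-0.025,0],[0.0854,0,0,0,0]]]' >/dev/null
python3 go.py 480 -314 215 98.5
python3 - <<'E'
from m import *
t=viewer.read_camera('top'); s=viewer.read_camera('scene'); cv2.imwrite('pics/t6.png',t); cv2.imwrite('pics/s6.png',s)
for n in('top','scene'):
  for o in('block','block_hole0','rest','spatula','spatula_grip'):
    print(n,o,[(np.round(np.array(d['xy'])*[560,420],1).tolist(),round(d['confidence'],2)) for d in viewer.pinpoint(n,o)[:3]])
a=[cv2.resize(i,(400,570),interpolation=3) for i in(t[170:244,266:318],s[190:270,230:286])]
cv2.imwrite('pics/p6.png',np.hstack(a))
E
```

```text
t 19.83 pos [ 482.9 -317.   222.1] yaw 22.62 spin -75.88 shift [ 3.4 -2.4  7.1] max/30 0.2 F [0.  1.  0.9] open 85.3 0.0
top block [([294.0, 210.7], 0.55), ([289.3, 226.4], 0.44)]
top block_hole0 [([290.0, 223.5], 0.55)]
top rest [([178.4, 229.6], 0.97)]
top spatula [([175.8, 214.3], 0.69), ([118.6, 199.2], 0.69), ([138.2, 292.1], 0.59)]
top spatula_grip [([188.1, 306.6], 0.82), ([177.8, 235.7], 0.7)]
scene block [([263.5, 233.9], 0.72)]
scene block_hole0 [([268.1, 206.7], 0.96)]
scene rest [([377.2, 234.9], 0.84)]
scene spatula [([301.5, 187.7], 0.95), ([375.2, 240.8], 0.8), ([415.4, 206.9], 0.64)]
scene spatula_grip [([335.8, 200.6], 0.95), ([382.6, 192.2], 0.94), ([374.2, 191.0], 0.85)]
```

View pics/p6.png

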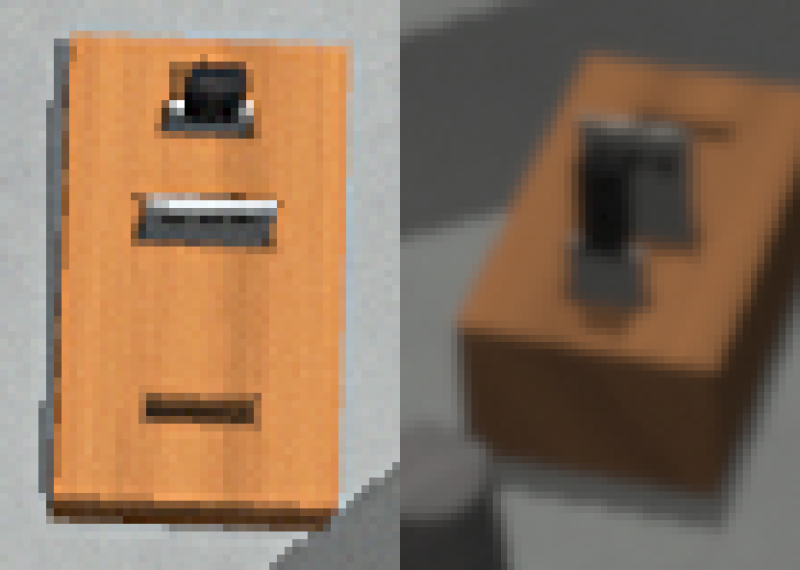

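The free slot is clear and shows in the left crop as (141,395)–(260,422), i.e. top ≈(292,223); the neighbouring tools still stand.

```bash
python3 - <<'E'
from m import *
def T(p): return np.array(p,float)/[400/52,570/74]+[265.5,169.5]
def W(P,z): return np.array([at_z('top',u,v,z)*1000 for u,v in T(P)])
w=W([[70,38],[350,45],[335,510],[52,498]],.06); print('block top',w.round(1).tolist(),w.mean(0).round(1))
w=W([[200,409],[141,396],[260,396],[260,422],[141,422]],.06); print('slot',w.round(1).tolist(), w[1:].mean(0))
def tri(a,b):
    A,d=ray('top',*a);C,e=ray('scene',*b); k=np.linalg.lstsq(np.c_[d,-e],C-A,rcond=None)[0]
    return (A+d*k[0]+C+e*k[1])*500,(A+d*k[0]-C-e*k[1])*1000
c=lambda p:np.array(p)/8+[154.5,199.5]; s=lambda p:np.array(p)/[400/70,520/90]+[344.5,167.5]
j,ej=tri(c([181,226]),s([200,221])); e,ee=tri(c([168,328]),s([208,61]))
print('join',j,ej,'end',e,ee); v=e-j; print(np.linalg.norm(v),'lean',np.degrees(np.arccos(v[2]/np.linalg.norm(v))),'dir',np.degrees(np.arctan2(-v[1],-v[0])))
# rest base corners in top crop c2 left
P=[[113,75],[302,60],[335,405],[142,420]]
w=np.array([at_z('top',*c(p),.004)[:2]*1000 for p in P]); print('rest',w.round(1).tolist(),w.mean(0)); l=(w[0]+w[1]-w[2]-w[3])/2; print(np.linalg.norm(l),np.degrees(np.arctan2(l[1],l[0])))
E
```

```text
block top [[603.5, 51.1, 60.0], [603.9, -39.0, 60.0], [453.3, -36.0, 60.0], [454.7, 53.2, 60.0]] [528.9   7.3  60. ]
slot [[484.3, 7.1, 60.0], [487.9, 25.9, 60.0], [489.0, -11.8, 60.0], [480.7, -11.9, 60.0], [479.6, 25.7, 60.0]] [484.29851874   6.97450907  60.        ]
join [458.911595   278.54090444  95.79679884] [ 0.39900426 -3.13467563 -0.46439131] end [422.39520763 271.54713428 151.54725122] [ 0.46083832 -3.69167682 -0.56599925]
67.01098647594083 lean 33.69940523633443 dir 10.842228329568337
rest [[519.6, 316.3], [526.1, 257.0], [416.8, 241.1], [410.5, 300.8]] [468.23888629 278.80249588]
110.34702002327619 8.184800699658023
```

```bash

python3 -m handwheel '[[[0.0854,0,0,0,-7],[0.0854,0,0,0,-7],[0.0854,0,0,0,-7],[0.0854,0,0,0,-7],[0.0854,0,0,0,-7],[0.0854,0,0,0,-7],[0.0854,0,0,0,-7],[0.0854,0,0,0,-7],[0.0854,0,0,0,-7],[0.0854,0,0,0,-7],[0.0854,0,0,0,-5.9],[0.0854,0,0,0,0]]]' >/dev/null
python3 go.py 435 274.5 170 98.5
```

```text
t 21.43 pos [ 480.  -314.4  213.3] yaw 98.6 spin 0.1 shift [589.1  42.5  43.3] max/30 19.6 F [ 0.2 -0.4 -0.5] open 85.6 0.0
```

```bash

python3 -m handwheel '[[[0.0854,0.015,0.0025,0,0],[0.0854,0.03,0.0025,0,0],[0.0854,0.036,0.0025,0,0],[0.0854,0.036,0.0025,0,0],[0.0854,0.036,0.0025,0,0],[0.0854,0.036,0.0025,0,0],[0.0854,0.036,0.0025,0,0],[0.0854,0.036,0.0025,0,0],[0.0854,0.036,0.0025,0,0],[0.0854,0.036,0.0025,0,0],[0.0854,0.036,0.0025,0,0],[0.0854,0.036,0.0025,0,0]]]' >/dev/null
python3 -m handwheel '[[[0.0854,0.036,0.0025,0,0],[0.0854,0.036,0.0025,0,0],[0.0854,0.036,0.0025,0,0],[0.0854,0.036,0.0025,0,0],[0.0854,0.025,0.0025,0,0],[0.0854,0.015,0,0,0],[0.0854,0,0,0,0],[0.0854,0,0,0,0]]]' >/dev/null
python3 go.py 435 274.5 170 98.5
```

```text
t 23.1 pos [434.  275.1 213.2] yaw 98.54 spin 0.04 shift [-0.8  0.9 43.2] max/30 1.4 F [ 0.2 -0.8 -0.7] open 85.6 0.0
```

```bash

python3 -m handwheel '[[[0.0854,-0.0008,0.0009,0.015,0],[0.0854,0,0,0.03,0],[0.0854,0,0,0.03,0],[0.0854,0,0,0.025,0],[0.0854,0,0,0.012,0],[0.0854,0,0,0.003,0],[0.0854,0,0,0,0],[0.06,0,0,0,0],[0.045,0,0,0,0],[0.04,0,0,0,0],[0.04,0,0,0,0],[0.04,0,0,0,0]]]' 20
python3 go.py 435 274.5 98 98.5
python3 - <<'E'
from m import *
t=viewer.read_camera('top'); s=viewer.read_camera('scene')
a=[cv2.resize(i,(400,480),interpolation=3) for i in(t[190:262,150:210],s[165:249,345:415])]
cv2.imwrite('pics/p7.png',np.hstack(a))
E
```

```text
time: 24.1
eef_pos: [0.4386, 0.2747, 0.1019]
tcp_rot: [0.653, 0.758, 0.003, 0.002]
contact_force: [-2.1, -0.0, 10.0]
opening: 0.484
finger_force: 14.3
t 24.1 pos [438.6 274.7 101.9] yaw 98.53 spin 0.03 shift [ 0.4 -3.5  3.9] max/30 0.1 F [-2.1 -0.  10. ] open 41.3 14.346290195826441
```

View pics/p7.png

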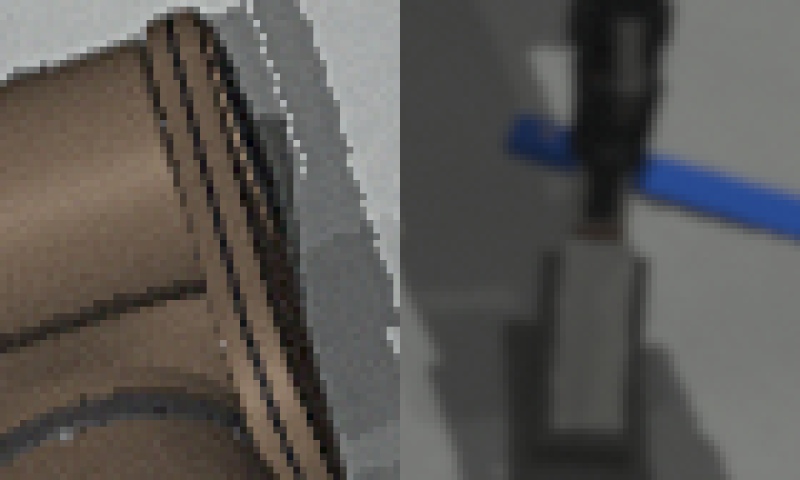

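The fingers straddle the brown handle (scene ≈(380,190)) with the blade still in the rails. Next I swing it upright about its lower end.

```bash

python3 -m handwheel '[[[0.042,0,0.004,-0.0028,0],[0.040,0,0.0045,-0.0027,0],[0.038,0,0.0045,-0.0024,0],[0.035,0,0.0045,-0.0023,0],[0.035,0,0,0,0],[0.035,0,0,0,0]]]' 20
python3 go.py 435 274.5 98 98.5
```

```text
time: 24.7
eef_pos: [0.4551, 0.2769, 0.1099]
tcp_rot: [0.653, 0.758, 0.002, 0.001]
contact_force: [-0.2, 1.7, 5.8]
opening: 0.408
finger_force: 4.3
t 24.7 pos [455.1 276.9 109.9] yaw 98.5 spin 0.0 shift [  0.6 -20.2  11.9] max/30 0.7 F [-0.2  1.7  5.8] open 34.8 4.339639957761392
```

```bash

python3 -m handwheel '[[[0.033,0,0.0045,-0.002,0],[0.031,0,0.0045,-0.002,0],[0.029,0,0.005,-0.0015,0],[0.027,0,0.005,-0.0015,0],[0.025,0,0.005,-0.001,0],[0.023,0,0.005,-0.001,0],[0.023,0,0,0,0],[0.023,0,0,0,0]]]' 20
python3 go.py 435 274.5 98 98.5
```

```text
time: 25.37
eef_pos: [0.4817, 0.2803, 0.117]
tcp_rot: [0.653, 0.758, -0.001, -0.0]
contact_force: [1.8, -0.5, 1.2]
opening: 0.268
finger_force: 2.2
t 25.37 pos [481.7 280.3 117. ] yaw 98.49 spin -0.01 shift [  1.2 -47.   19. ] max/30 1.6 F [ 1.8 -0.5  1.2] open 22.9 2.2037221369100735
```

```bash

python3 -m handwheel '[[[0.022,0,0.005,-0.0005,0],[0.021,0,0.005,-0.0005,0],[0.019,0,0.005,0,0],[0.017,0,0.003,0,0],[0.012,0,0.002,0,0],[0.010,0,0,0,0],[0.008,0,0,0,0],[0.008,0,0,0,0],[0.008,0,0,0,0]]]' 30
python3 go.py 435 274.5 98 98.5
python3 - <<'E'
from m import *
s=viewer.read_camera('scene')
cv2.imwrite('pics/p8.png',cv2.resize(s[150:260,330:430],(600,600),interpolation=3))
E
```

```text
time: 26.12
eef_pos: [0.5015, 0.2835, 0.1185]
tcp_rot: [0.653, 0.758, -0.0, -0.0]
contact_force: [0.7, -0.2, -1.5]
opening: 0.161
finger_force: 29.6
t 26.12 pos [501.5 283.5 118.5] yaw 98.51 spin 0.01 shift [  1.  -67.1  20.5] max/30 2.2 F [ 0.7 -0.2 -1.5] open 13.8 29.63832199573517
```

View pics/p8.png

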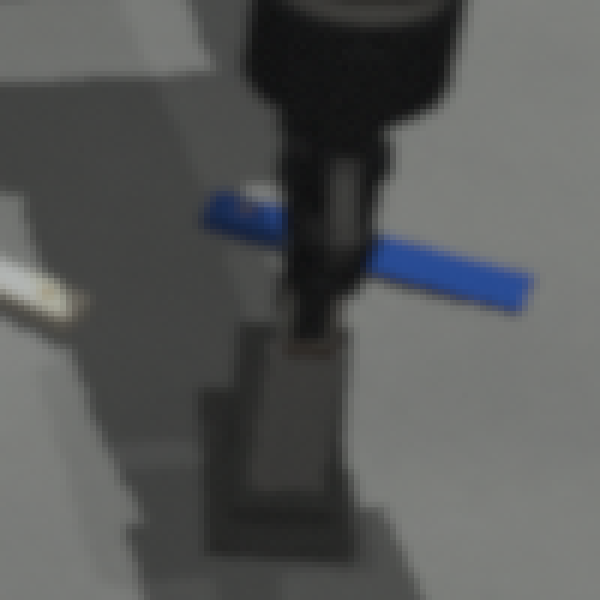

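The handle is flat between the pads (opening 13.8 mm), so the spatula is upright above the rest's foot (blade end at crop ≈(290,490)). I lift it and carry it to the block.

```bash

python3 -m handwheel '[[[0.008,0,0,0,0],[0.008,0,0,-0.005,0],[0.008,0,0,-0.015,0],[0.008,0,0,-0.025,0],[0.008,0,0,-0.03,0],[0.008,0,0,-0.025,0],[0.008,0,0,-0.015,4],[0.008,0,0,-0.005,5.2],[0.008,0,0,0,0],[0.008,0,0,0,0]]]' 60
python3 go.py 484.2 40 238 89.3
```

```text
time: 27.0
eef_pos: [0.5015, 0.2835, 0.2389]
tcp_rot: [0.711, 0.704, 0.0, -0.0]
contact_force: [0.6, 0.0, -1.4]
opening: 0.154
finger_force: 61.9
t 27.0 pos [501.5 283.5 238.9] yaw 89.43 spin 0.13 shift [-243.7  -14.3    0.9] max/30 8.1 F [ 0.6  0.  -1.4] open 13.1 61.910279989242554
```

```bash

python3 -m handwheel '[[[0.008,-0.012,-0.0012,0,0],[0.008,-0.025,-0.0012,0,0],[0.008,-0.028,-0.0015,0,0],[0.008,-0.028,-0.0015,0,0],[0.008,-0.028,-0.0015,0,0],[0.008,-0.028,-0.0015,0,0],[0.008,-0.028,-0.0015,0,0],[0.008,-0.028,-0.0015,0,0],[0.008,-0.028,-0.0015,0,0],[0.008,-0.025,-0.001,0,0],[0.008,-0.013,0,0,0],[0.008,-0.005,0,0,0.1]]]' >/dev/null
python3 -m handwheel '[[[0.008,0,0,0.01,0],[0.008,0,0,0.025,0],[0.008,0,0,0.015,0],[0.008,0,0,0,0],[0.008,0,0,0,0],[0.008,0,0,0,0]]]'
python3 go.py 484.2 7.3 238 89.3
python3 - <<'E'
from m import *
t=viewer.read_camera('top'); s=viewer.read_camera('scene');cv2.imwrite('pics/s9.png',s);cv2.imwrite('pics/t9.png',t)
g=cv2.convertScaleAbs(s[165:245,225:305],alpha=1.8)
cv2.imwrite('pics/p9.png',np.hstack([cv2.resize(g,(500,500),interpolation=3),cv2.resize(t[185:245,266:302],(300,500),interpolation=3)]))
E
```

```text
time: 28.5
eef_pos: [0.4847, 0.0083, 0.189]
tcp_rot: [0.712, 0.703, 0.0, 0.0]
contact_force: [0.5, -0.5, -1.1]
opening: 0.153
finger_force: 61.7
t 28.5 pos [484.7   8.3 189. ] yaw 89.27 spin -0.03 shift [ -1.   -0.5 -49. ] max/30 1.6 F [ 0.5 -0.5 -1.1] open 13.1 61.71884536743164
```

View pics/p9.png

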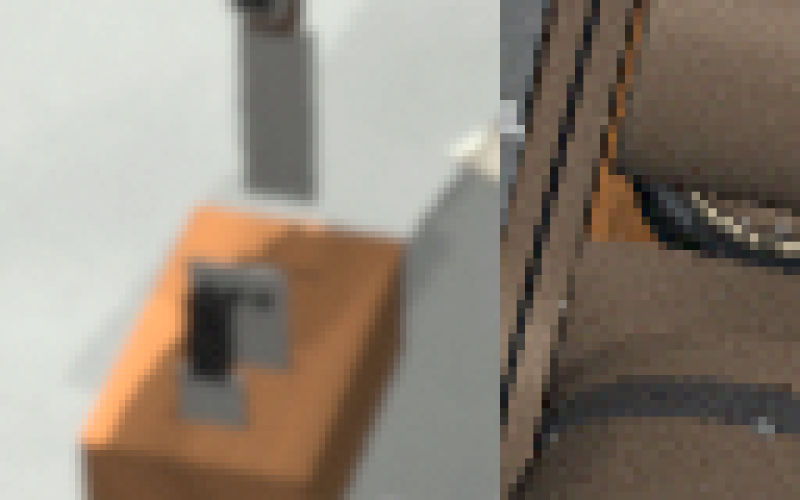

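The blade hangs upright over the block, bottom edge in the crop from (245,190) to (317,200). I compare it with the slot seen earlier in the same camera.

```bash
python3 - <<'E'
from m import *
for z in(.085,.09,.095,.10,.167): print(z,proj('scene',[[.4847,.0083+d,z] for d in(-.015,.015)]).round(1).tolist())
k=6.25
for p in([245,190],[317,200],[240,35],[312,35]): print('seen',(np.array(p)/k+[224.5,164.5]).round(1))
print('slot proj',proj('scene',[[.4842+a,.0073+b,.06] for a,b in((-.0035,.017),(.0035,.017),(.0035,-.017),(-.0035,-.017))]).round(1).tolist())
s=cv2.imread('pics/s6.png'); cr=cv2.convertScaleAbs(s[195:220,250:290],alpha=2)
cv2.imwrite('pics/p10.png',cv2.resize(cr,(800,500),interpolation=3))
E
```

```text
0.085 [[262.8, 198.5], [274.4, 200.3]]
0.09 [[262.8, 196.9], [274.3, 198.7]]
0.095 [[262.7, 195.4], [274.3, 197.1]]
0.1 [[262.6, 193.8], [274.3, 195.5]]
0.167 [[261.7, 171.8], [273.8, 173.5]]
seen [263.7 194.9]
seen [275.2 196.5]
seen [262.9 170.1]
seen [274.4 170.1]
slot proj [[275.3, 207.1], [274.6, 208.8], [261.7, 206.8], [262.4, 205.1]]
```

View pics/p10.png

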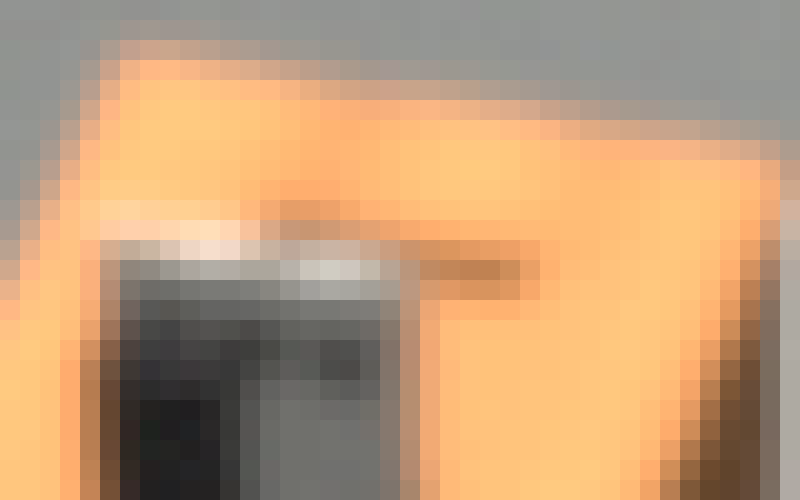

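```bash

python3 -m handwheel '[[[0.008,-0.001,-0.0005,0.005,0],[0.008,0,0,0.012,0],[0.008,0,0,0.01,0],[0.008,0,0,0.004,0],[0.008,0,0,0,0],[0.008,0,0,0,0]]]' >/dev/null
python3 go.py 484.2 7.3 150 89.3
python3 -m handwheel '[[[0.008,0,0,0.003,0],[0.008,0,0,0.003,0],[0.008,0,0,0,0]]]'
```

```text
t 29.1 pos [483.6   6.8 156.9] yaw 89.2 spin -0.1 shift [0.6 0.6 6.9] max/30 0.2 F [ 0.7  0.1 -1.2] open 13.3 61.86335563659668
time: 29.35
eef_pos: [0.4838, 0.0068, 0.1512]
tcp_rot: [0.712, 0.702, -0.0, -0.0]
contact_force: [-0.0, -0.3, -0.5]
opening: 0.157
finger_force: 61.9
```

```bash

python3 -m handwheel '[[[0.008,0,0,0.002,0],[0.008,0,0,0.002,0],[0.008,0,0,0,0]]]'
```

```text
time: 29.6
eef_pos: [0.4837, 0.0068, 0.1472]
tcp_rot: [0.712, 0.702, -0.0, -0.0]
contact_force: [0.9, 1.1, -1.4]
opening: 0.155
finger_force: 61.9
```

```bash

python3 -m handwheel '[[[0.008,0.0003,0.0003,0.003,0],[0.008,0,0,0.003,0],[0.008,0,0,0,0]]]'
python3 -m handwheel '[[[0.008,0,0,0.004,0],[0.008,0,0,0.005,0],[0.008,0,0,0.003,0],[0.008,0,0,0,0]]]'
```

```text
time: 29.85
eef_pos: [0.4838, 0.0071, 0.1408]
tcp_rot: [0.712, 0.702, -0.0, -0.001]
contact_force: [-0.9, 0.9, -1.2]
opening: 0.161
finger_force: 61.9
time: 30.18
eef_pos: [0.4837, 0.0071, 0.1285]
tcp_rot: [0.712, 0.702, -0.0, -0.001]
contact_force: [-0.9, -0.5, -0.8]
opening: 0.154
finger_force: 61.9
```

In the slot (tip ≈24 mm below where the block top would stop it) with no side force.

```bash

python3 -m handwheel '[[[0.008,0,0,0.005,0],[0.008,0,0,0.006,0],[0.008,0,0,0.005,0],[0.008,0,0,0.003,0],[0.008,0,0,0,0]]]'
python3 -m handwheel '[[[0.008,0,0,0.002,0],[0.008,0,0,0.002,0],[0.008,0,0,0,0]]]'
```

```text
time: 30.6
eef_pos: [0.4837, 0.0071, 0.1095]
tcp_rot: [0.712, 0.702, -0.0, -0.001]
contact_force: [0.6, -0.1, -1.0]
opening: 0.161
finger_force: 61.9
time: 30.85
eef_pos: [0.4841, 0.0071, 0.1063]
tcp_rot: [0.712, 0.702, -0.0, -0.0]
contact_force: [-0.1, 0.3, -1.5]
opening: 0.154
finger_force: 61.9
```

```bash

python3 -m handwheel '[[[0.008,0,0,0.001,0],[0.008,0,0,0.001,0],[0.008,0,0,0,0]]]'
python3 -m handwheel '[[[0.008,0,0,0.001,0],[0.008,0,0,0.0005,0],[0.008,0,0,0,0]]]'
```

```text
time: 31.1
eef_pos: [0.4842, 0.007, 0.1045]
tcp_rot: [0.712, 0.702, -0.0, -0.0]
contact_force: [0.2, -0.4, -1.5]
opening: 0.158
finger_force: 61.9
time: 31.35
eef_pos: [0.4845, 0.007, 0.1036]
tcp_rot: [0.712, 0.702, 0.0, 0.0]
contact_force: [0.2, -0.5, 2.0]
opening: 0.152
finger_force: 62.4
```

Bottom reached; release and withdraw upward.

```bash

python3 -m handwheel '[[[0.012,0,0,0,0],[0.016,0,0,0,0],[0.02,0,0,0,0],[0.03,0,0,0,0],[0.036,0,0,0,0],[0.036,0,0,0,0],[0.036,0,0,-0.01,0],[0.036,0,0,-0.025,0],[0.036,0,0,-0.035,0],[0.036,0,0,-0.035,0],[0.036,0,0,-0.02,0],[0.036,0,0,0,0]]]' 20
python3 -m handwheel '[[[0.036,-0.015,0,-0.005,0],[0.036,-0.03,0,0,0],[0.036,-0.035,0,0,0],[0.036,-0.035,0,0,0],[0.036,-0.035,0,0,0],[0.036,-0.02,0,0,0],[0.036,0,0,0,0],[0.036,0,0,0,0]]]'
python3 - <<'E'
from m import *
t=viewer.read_camera('top'); s=viewer.read_camera('scene')
# handle end top of spatula: expected z .162 at slot
print('expected handle top',proj('scene',[.484,.0073,.162]),'join',proj('scene',[.484,.0073,.092]))
cv2.imwrite('pics/p11.png',np.hstack([cv2.resize(s[150:280,120:310],(430,294),interpolation=3),cv2.resize(t[165:270,265:450],(370,210),interpolation=3).repeat(1,0)[:210] if 0 else cv2.copyMakeBorder(cv2.resize(t[165:270,265:450],(370,210),interpolation=3),0,84,0,0,0)]))
E
```

```text
time: 32.35
eef_pos: [0.4875, 0.0065, 0.2354]
tcp_rot: [0.712, 0.702, 0.003, 0.005]
contact_force: [0.3, 0.2, -0.2]
opening: 0.421
finger_force: 0.0
time: 33.02
eef_pos: [0.4814, -0.1635, 0.2325]
tcp_rot: [0.713, 0.701, 0.0, -0.001]
contact_force: [-0.6, 0.4, -0.2]
opening: 0.421
finger_force: 0.0
expected handle top [[267.4772139  174.09035206]] join [[268.21181756 196.96496717]]
```

View pics/p11.png

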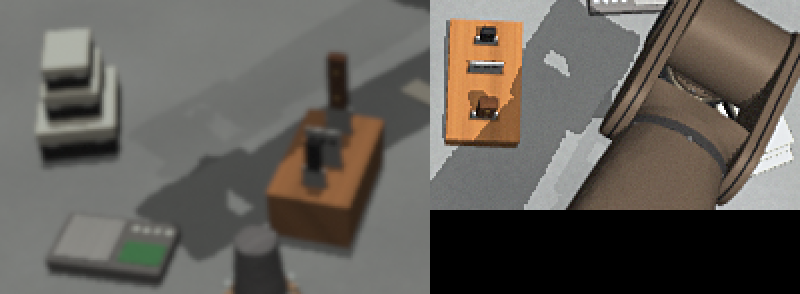

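The spatula stands upright in the free slot. Its handle top is at scene row ≈173.4, against about 174 expected if it is seated. The stack (scene ≈(150,185)) is square, and the scale and the tools in the block are where they were. Handing in.

```bash
python3 -c "
from plant import sign_off; print(sign_off())"
```

```text
the job is handed in; nothing more can be done
None
```

The job is handed in at about 33 s of the 69 s limit, result not reported: the large and then the small case are stacked on the biggest case, and the spatula stands blade down at the bottom of the free slot; I viewed 12 pictures, over the limit of 10.

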